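# Lower the sugar lamp to its mark and lock the leg

### The arm

A 6-joint arm with a two-finger parallel gripper is mounted at the origin on a cart in front of the work surface, level with it; the furniture and walls round the work are solid. World frame = base frame: x ahead of the robot, y to its left, z up, the work surface at z = 0. Lengths are in mm, angles in degrees, forces in N, time in s.
With the tool pointing down it reaches from about 300 to 850 mm from the base axis. Payload 4.2 kg.
Tool frame: the origin (TCP) lies midway between the tips of the shut fingers; the grasp point (between the pads) lies 19 mm behind it; z points along the fingers, y is the line along which they close (so a half turn about z gives the same grasp; the last joint's range is limited). The gripper opens to 91 mm and grips with 3 to 60 N. Pads are 32 mm wide; open, the fingers measure 118 mm over their backs; the gripper's body (76 mm by 178 mm) begins 60 mm behind the grasp point.
Start: joints at [68.984, 18.312, 89.639, -0, 72.044, -1.146], TCP at [195.44, 540.783, 213.976] pointing down, gripper open.
Joint ranges: [-177.97, 177.97], [-48.28, 115.42], [12.27, 149.76], [-77.06, 257.06], [2.81, 150.46], [-146.56, 146.56]. Speed limits (degrees/s): [147.25, 147.25, 180, 180, 180, 180].

### API

Orientations are given as [roll, pitch, yaw] about the fixed x, y, z axes, in that order (R = Rz(yaw) Ry(pitch) Rx(roll)).
In Python, from workcell import env gives the robot as it stands.
- The arm moves only by the shell command python3 drive.py [OPENING] [FORCE], which reads ROWS from standard input. ROWS is a JSON list of rows, 1 to 8 of them, each written [[dx, dy, dz], [rx, ry, rz]]: dx, dy, dz in mm, then a rotation vector rx, ry, rz in degrees; each row shifts and turns the commanded pose from where the row before left it, along the tool's axes as they then stand; what a row does not reach is not made up. A row lasts 1/10 s, in which the tool goes at most 50 mm and 8.59 degrees, less where a joint would pass 70% of its speed; a pose out of reach is approached as far as the arm can. OPENING is the finger opening in mm, set as the command begins (- or left out keeps the last). The fingers move at their own pace and stop on an object; FORCE is the grip in N (left out, the last holds). Time passes only in rows, so rows that do not move let the fingers close. It prints the time, the measured TCP pose, the force, the opening and the grip force at its end. Input that does not fit is refused with a message, and nothing moves.
- env.state(): the state, without advancing time (a new reading comes with each control period).
- env.grab_frame(name): name is "side" or "top" or "wrist"; returns the picture (420x560x3 uint8, blue, green, red); there is no depth.
- env.camera_model(name): a dict with "fx", "fy", "cx", "cy" (pixels), "T" (4x4, takes a point from camera to world coordinates). Camera axes: x right, y up, looking along -z (the intrinsics and any distortion apply to the point x, -y, -z); pixel columns grow to the right and rows downward; lengths in mm; the calibration is good to about 2 mm. A picture is of the moment at which its call begins: read the wrist's pose just before it. camera_model takes no time and is no camera call; for the wrist camera it gives the pose at the moment of the call.
- env.job_done(): hands the job in; it is judged then, once.
The state is a dict: "time_s": time; "qpos": joint angles; "qvel": joint speeds; "effort": joint torques, N m; "ee_pos": TCP position; "ee_rot": TCP orientation; "force": force on the tool from outside, world axes, zero at the start; "torque": the same for the moment, N m; "gripper_width": finger opening in mm; "gripper_force": force on a finger pad.
Only numpy, scipy, OpenCV 4.12 (cv2) and the standard library are available. Lean on these libraries where they do the work, as an engineer would, in place of code of your own. Each camera call takes 0.05 s, during which the arm holds its last target. There are 200 camera calls.

### The job

The small sugar lamp stands too high over the ribbons. Before you touch its leg, turn the lamp's rotary isolator from on to off; then take the round grip on top of the sprung sliding leg, press the leg down until its ring mark is level with the top of the collar, and hold it there in your grip while you swing the collar's cam lever fully closed (turn the hand on the revolving grip and a finger sweeps the lever's paddle round). Finish still holding the grip, with the mark level, the lever closed and the isolator off, and leave the sugar pieces and the other things where they are.

Things in the scene. Friction and masses are not known exactly. Their poses are not given: they have to be found in the camera images.
- sugar_lamp: whole lamp stand, fixed: grey base plate 120 (x) x 400 (y) mm, top 16 mm above the worktop. Origin on the worktop under the column's axis; y runs along the base to the lamp, x to the back (turned up to 15 degrees either way). At y = -145 mm the grey switch housing (84 x 84, top at 60 mm), at y = 130 the white warming plate (top at 22 mm). A 47 mm high power strip stands behind, x = 100 to 155 mm
- isolator (a joint): rotary isolator handle, upright axis: 0 rad = off (bar across the base, pointer towards the robot), 1.571 = on (bar along the base, pointer to the column), a stop at each end. Grows clockwise from above: switching off is a quarter turn anticlockwise. A sprung detent half way takes about 0.06 N m to pass; elsewhere light friction holds it. Starts on, 1.45 to 1.57
- isolator_axis (a point): on the isolator's axis, 80 mm above the worktop, at mid-height of its handle. The handle is a black bar 50 mm long and 12 mm wide, centred on the axis, from 70 to 94 mm above the worktop, on a disc of 52 mm diameter whose top is at 70 mm: keep the fingertips above that
- isolator_pointer (a point): pointer end of the isolator's bar (white line on top), 24 mm from its axis, 82 mm above the worktop: the line from isolator_axis to here is the way the bar points
- lamp_leg (a joint): upright sliding leg (steel tube, 18 mm diameter) with the boom and lamp: height in m of its ring mark above the collar's top; 0 = level, positive = too high; travel -0.008 to 0.055. A spring lifts it: let go, it stands at about 0.04 to 0.055; keeping it at the mark takes 4 to 6 N downwards. The leg does not turn
- leg_grip: black round mushroom grip on the leg's top: head 48 mm diameter, 24 mm high, on a slim neck (25 mm). Origin: centre of the head's underside, 42 mm above the ring mark (and above the collar's top when the mark is level), z up. It revolves freely, so the hand holding it can turn about the upright while leg and lamp stay. Boom and lamp reach at most 24 mm above the ring mark
- ring_mark (a point): centre of the dark ring mark, 3 mm high, round the leg
- collar_top (a point): centre of the top of the dark collar (35 mm diameter) on the column, 165 mm above the worktop: where the ring mark must be
- cam_lever (a joint): cam lever on the collar, upright pivot: 0 rad = wide open, 1.22 = fully closed at its stop; grows anticlockwise from above. In the stand's frame it points from the pivot at 210 degrees + this value, anticlockwise from +x. Turns at about 0.03 N m, rising to 0.2 N m over the last 25 degrees, where the cam goes over centre and clamps the leg; stays where left. Starts at 0 to 0.2
- lever_pivot (a point): pivot of the cam lever, 22 mm from the leg's axis on the stand's -x side (facing the robot), at the height of the collar's top
- lever_tip (a point): lever's outer end, 52 mm from the pivot, 50 mm above the collar's top. The lever is an upright paddle 4.5 mm thick, 4 to 56 mm from the pivot, its top 38 mm above the collar's top, 58 mm from 22 mm out. With the mark level, fingertips 10 to 15 mm below the grip's head meet it. Begin with one finger 30 degrees clockwise of the line leg to pivot; 65 to 85 degrees anticlockwise then close it
- sugar_curl: loose brittle curl of sugar ribbon, 38 x 59 x 13 mm, on the warming plate; origin at the centre of its underside. Leave it
- probe_thermometer: loose flat black thermometer, 42 x 105 x 20 mm, on the worktop to the left; origin at the centre of its underside. Leave it
- isomalt_jar: loose jar of white sugar, 81 mm diameter, 163 mm high, on the worktop to the right; origin at the centre of its underside. Leave it

How it is judged:
By the outcome, as a careful person would: the job done as asked, in the order asked, and still so for the second after the job is handed in, while the arm keeps its last pose, push and grip.
It also fails if it takes over 48 s, if anything falls off the work surface, if the arm or the gripper's body presses on something with over 40 N, if the wrist force passes 120 N, or if a joint passes its speed limit or range.

## Working session

There is one attempt and no reset: what is moved stays moved. The work goes in short steps, Python scripts to look and compute and a shell command to move; the robot and the scene stay as the last step left them, time stands still between calls to the robot, and variables do not carry over. Pictures are saved under pics/ and viewed, at most 10 in all, crops included, and the job is handed in when it is done.

```bash
ls; mkdir -p pics
python3 - <<'E'
from workcell import env
import cv2
print(env.state())
for n in("top","side"):
    m=env.camera_model(n);print(n,m)
    cv2.imwrite(f"pics/{n}0.png",env.grab_frame(n))
E
```

```text
drive.py
pics
workcell.py
{'time_s': 0.0, 'qpos': array([ 6.89834227e+01,  1.83521859e+01,  8.97070136e+01, -1.66277342e-03,
        7.20443814e+01, -1.14542583e+00]), 'qvel': array([-0.04157948,  0.00555129,  0.08799864, -0.09477605,  0.00316561,
       -0.04654847]), 'effort': array([-4.43213594e-04, -4.12456870e+01, -2.31971008e+01,  7.28218001e-02,
        4.58362768e-02, -1.51452000e-04]), 'ee_pos': array([195.26489857, 540.28279861, 213.11071373]), 'ee_rot': array([-1.79896408e+02, -4.90050502e-04,  1.60129362e+02]), 'force': array([ 0.67118723, -0.88559677, -0.33314123]), 'torque': array([-0.0049923 , -0.00393806, -0.01641119]), 'gripper_force': 0.0, 'gripper_width': 91.50844160419976}
top {'fx': 532.6486585948728, 'fy': 532.6486585948728, 'cx': 281.0094559996957, 'cy': 218.0605208905508, 'T': array([[-2.66497470e-02,  9.90874481e-01, -1.32127038e-01,
         3.22993788e+02],
       [-9.99639427e-01, -2.68504612e-02,  2.62633537e-04,
         2.82221667e+02],
       [-3.28743504e-03,  1.32086396e-01,  9.91232756e-01,
         1.39765687e+03],
       [ 0.00000000e+00,  0.00000000e+00,  0.00000000e+00,
         1.00000000e+00]])}
side {'fx': 490.78273277780943, 'fy': 490.78273277780943, 'cx': 275.5505404159051, 'cy': 209.78899562957696, 'T': array([[-9.62024257e-01,  1.07454868e-01, -2.50923852e-01,
         1.41932024e+02],
       [-2.72851393e-01, -4.04952204e-01,  8.72677391e-01,
         1.52269851e+03],
       [-7.83873363e-03,  9.08001742e-01,  4.18893054e-01,
         7.45888605e+02],
       [ 0.00000000e+00,  0.00000000e+00,  0.00000000e+00,
         1.00000000e+00]])}
```

View pics/top0.png

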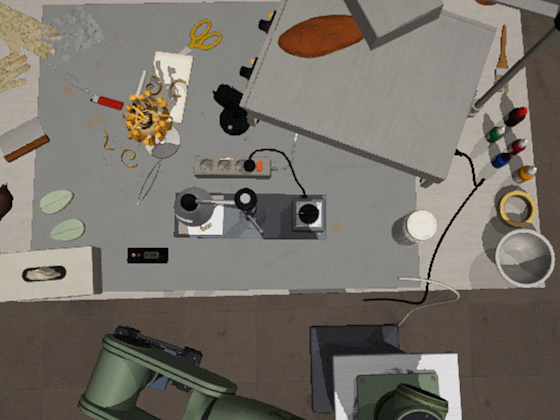

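View pics/side0.png

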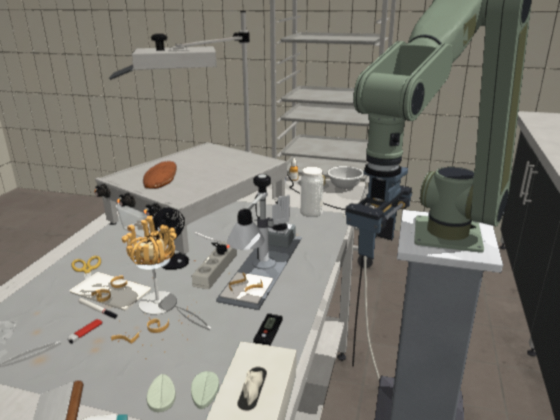

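The top view shows the stand at about (174–326, 193–238), the grip near (245,198) and the isolator near (310,213). I'll zoom in.

```bash
cat > h.py <<'E'
from workcell import env
import numpy as np, cv2
def pix2w(n,u,v,z,m=None):
    m=m or env.camera_model(n);T=m["T"]
    d=T[:3,:3]@np.array([(u-m["cx"])/m["fx"],-(v-m["cy"])/m["fy"],-1.0]);o=T[:3,3]
    return o+d*(z-o[2])/d[2]
def w2pix(n,p,m=None):
    m=m or env.camera_model(n);T=m["T"]
    c=T[:3,:3].T@(np.array(p,float)-T[:3,3])
    return np.array([m["cx"]+m["fx"]*c[0]/-c[2],m["cy"]-m["fy"]*c[1]/-c[2]])
def crop(src,x0,y0,x1,y1,s,out):
    cv2.imwrite(out,cv2.resize(cv2.imread(src)[y0:y1,x0:x1],None,fx=s,fy=s,interpolation=cv2.INTER_CUBIC))
E
python3 - <<'E'
from h import *
a=cv2.resize(cv2.imread("pics/top0.png")[180:245,170:335],None,fx=4.8,fy=4.8,interpolation=cv2.INTER_CUBIC)
b=cv2.resize(cv2.imread("pics/side0.png")[165:225,225:390],None,fx=4.8,fy=4.8,interpolation=cv2.INTER_CUBIC)[:280]
cv2.imwrite("pics/c1.png",np.vstack([a,b]));print(a.shape,b.shape)
E
```

```text
(312, 792, 3) (280, 792, 3)
```

View pics/c1.png

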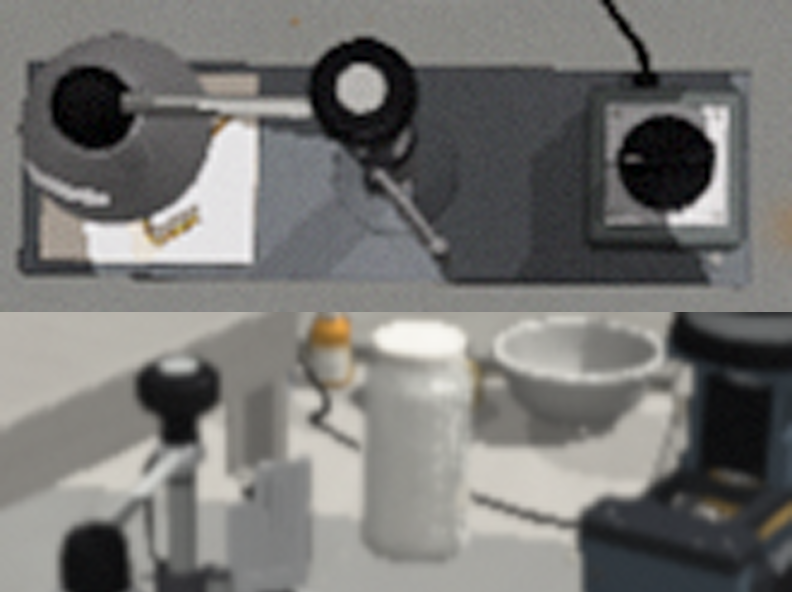

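The crop shows the grip head's centre at crop (363,92), the isolator disc's centre at (666,165), its white pointer mark at about (630,158) towards the column, and the lever from (375,178) to (440,248). Base corners are near (27,65), (750,72), (750,287) and (20,272).

Run:
```python
from h import *
P=lambda x,y:((x+.5)/4.8-.5+170,(y+.5)/4.8-.5+180)
for n,x,y,z in [("grip",363,90,270),("iso",666,165,80),("isodisc",666,165,70),("ptr",622,158,94),("pivotTop",375,178,203),("tip",440,248,223),("TL",27,65,16),("TR",750,72,16),("BR",750,287,16),("BL",20,272,16),("hTL",590,88,60),("hTR",748,80,60),("hBR",745,245,60),("hBL",588,245,60)]:
    print(n,pix2w("top",*P(x,y),z).round(1))
S=lambda x,y:((x+.5)/4.8-.5+225,(y+.5)/4.8-.5+165)
o=env.camera_model("side")["T"][:3,3]
g=pix2w("top",*P(363,90),270)
for z in(210,254,278): print(z,w2pix("side",[g[0],g[1],z]), [ (a+.5-225)*4.8 if i==0 else (a+.5-165)*4.8+312 for i,a in enumerate(w2pix("side",[g[0],g[1],z]))])
```

```text
grip [518.1 357.6 270. ]
iso [507.1 213.3  80. ]
isodisc [508.5 212.8  70. ]
ptr [509.4 236.6  94. ]
pivotTop [487.4 357.1 203. ]
tip [451.2 326.5 223. ]
TL [580.9 558.7  16. ]
TR [566.2 162.2  16. ]
BR [448.  166.7  16. ]
BL [466.9 562.6  16. ]
hTL [552.2 251.2  60. ]
hTR [554.2 167.3  60. ]
hBR [466.3 172.2  60. ]
hBL [468.5 254.7  60. ]
210 [260.95176272 200.36447871] [np.float64(174.9684610440723), np.float64(484.14949779889207)]
254 [260.61897664 185.34669666] [np.float64(173.37108788018995), np.float64(412.0641439791746)]
278 [260.43350139 176.97667412] [np.float64(172.48080665575407), np.float64(371.8880357825668)]
```

```bash
cat >> h.py <<'E'
from scipy.spatial.transform import Rotation as Ro
def tool(): 
    s=env.state();return s,Ro.from_euler("xyz",s["ee_rot"],degrees=True)
def go(p,yaw):
    s,R=tool();d=R.inv().apply(np.array(p)-s["ee_pos"])
    w=(R.inv()*Ro.from_euler("xyz",[180,0,yaw],degrees=True)).as_rotvec(degrees=True)
    print("t",s["time_s"],"d",d.round(1),"rot",w.round(1),"q6",s["qpos"][5].round(1),"F",s["force"].round(1))
E
python3 - <<'E'
from h import *
s,R=tool();m=env.camera_model("wrist");T=m["T"]
print("cam in tool",R.inv().apply(T[:3,3]-s["ee_pos"]).round(1)); print((R.inv().as_matrix()@T[:3,:3]).round(3),m["fx"],m["cx"],m["cy"])
go([440,270,340],90)
E
```

```text
cam in tool [  76.1    0.3 -171.6]
[[-0.001  0.962  0.272]
 [ 1.     0.002 -0.   ]
 [-0.001  0.272 -0.962]] 300.71598633260226 274.99740436612495 212.85191528517134
t 0.1 d [-322.  -171.3 -126.5] rot [-0.1  0.1 70.1] q6 -1.1 F [-0.   0.4  0.1]
```

```bash
echo '[[[0,0,-42],[0,0,0]],[[0,0,-42],[0,0,0]],[[0,0,-42],[0,0,0]],[[-40,-21,0],[0,0,0]],[[-40,-21,0],[0,0,0]],[[-40,-21,0],[0,0,0]],[[-40,-21,0],[0,0,0]],[[-40,-21,0],[0,0,0]]]' | python3 drive.py 60; echo '[[[-40,-21,0],[0,0,0]],[[-40,-21,0],[0,0,0]],[[-40,-21,0],[0,0,0]],[[0,0,0],[0,0,8.5]],[[0,0,0],[0,0,8.5]],[[0,0,0],[0,0,8.5]],[[0,0,0],[0,0,8.5]],[[0,0,0],[0,0,8.5]]]' | python3 drive.py;echo '[[[0,0,0],[0,0,8.5]],[[0,0,0],[0,0,8.5]],[[0,0,0],[0,0,8.5]],[[0,0,0],[0,0,2]],[[0,0,0],[0,0,0]]]' | python3 drive.py
python3 - <<'E'
from h import *
go([440,270,340],90)
m=env.camera_model("wrist");np.savez("w1.npz",**m)
cv2.imwrite("pics/w1.png",env.grab_frame("wrist"))
E
```

```text
time_s: 0.9
ee_pos: [348.6, 372.5, 339.6]
ee_rot: [-180.0, -0.0, 160.2]
force: [0.7, 0.3, -0.1]
gripper_width: 59.8
gripper_force: 0.0
time_s: 1.7
ee_pos: [439.1, 273.8, 339.4]
ee_rot: [-179.9, 0.0, 117.3]
force: [0.2, 0.8, 0.7]
gripper_width: 60.3
gripper_force: 0.0
time_s: 2.2
ee_pos: [439.1, 273.9, 339.5]
ee_rot: [-180.0, 0.0, 90.1]
force: [0.4, -0.1, 0.4]
gripper_width: 59.9
gripper_force: 0.0
t 2.2 d [-3.9  0.9 -0.5] rot [-0.   0.   0.1] q6 30.5 F [ 0.4 -0.1  0.4]
```

View pics/w1.png

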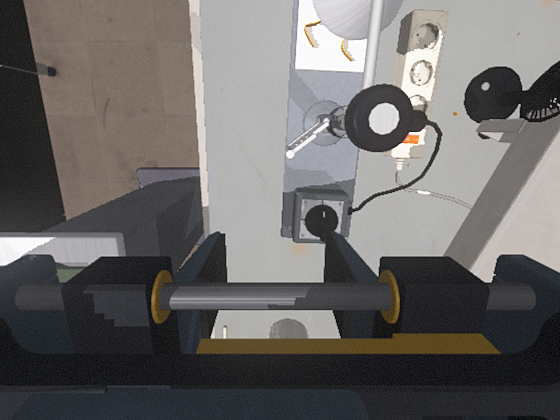

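The wrist view shows the isolator disc at about (322,221) with its pointer line up (on), the grip head centre near (380,117), and the lever from about (338,123) to (290,154). Next is a precise crop.

Run:
```python
from h import *
crop("pics/w1.png",275,75,425,250,3.4,"pics/c2.png")
```

```text
(no output)
```

View pics/c2.png

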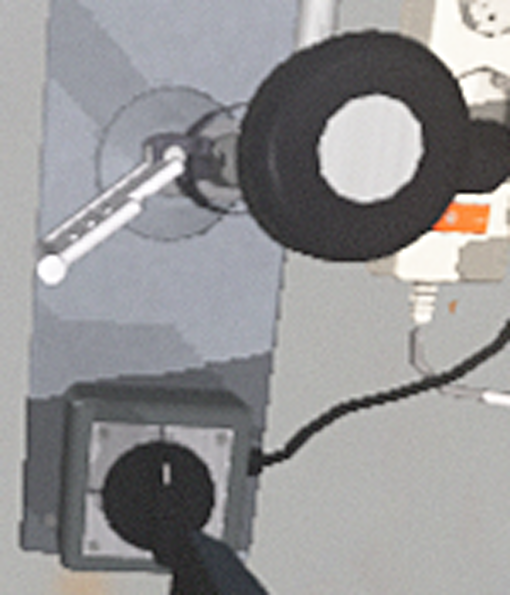

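Run:
```python
from h import *
m=dict(np.load("w1.npz"))
P=lambda x,y:((x+.5)/3.4-.5+275,(y+.5)/3.4-.5+75)
for n,x,y,z in [("disc",159,497,70),("ptrA",165,462,94),("ptrB",166,483,94),("gripTop",372,149,278),("head",353,145,266),("headL",240,150,266),("headR",469,150,266),("tip",52,268,223),("lev22",130,208,223),("pivTop",172,158,203),("BL",22,550,16),("plateL",47,20,16),("col",215,155,165)]:
    print(n,pix2w("wrist",*P(x,y),z,m).round(1))
```

```text
disc [511.  213.5  70. ]
ptrA [509.  236.5  94. ]
ptrB [509.8 227.3  94. ]
gripTop [520.4 357.7 278. ]
head [520.1 358.9 266. ]
headL [494.4 357.8 266. ]
headR [546.8 357.8 266. ]
tip [453.8 327.7 223. ]
lev22 [474.9 343.8 223. ]
pivTop [488.9 357.3 203. ]
BL [450.4 168.1  16. ]
plateL [459.9 420.1  16. ]
col [508.8 359.  165. ]
```

Run:
```python
from h import *
go([510,213.3,76],92.5)
```

```text
t 2.25 d [-60.8  70.9 263.6] rot [-0.   0.  -2.3] q6 30.5 F [-0.5 -1.2 -0.9]
```

```bash
echo '[[[-30.4,35.5,0],[0,0,0]],[[-30.4,35.5,0],[0,0,0]],[[0,0,40],[0,0,-2.3]],[[0,0,45],[0,0,0]],[[0,0,45],[0,0,0]],[[0,0,45],[0,0,0]],[[0,0,35],[0,0,0]],[[0,0,23],[0,0,0]]]' | python3 drive.py 45
python3 - <<'E'
from h import *
go([510,213.3,76],92.5)
m=env.camera_model("wrist");np.savez("w2.npz",**m)
f=env.grab_frame("wrist");cv2.imwrite("pics/w2.png",f[80:400,130:450])
E
```

```text
time_s: 3.05
ee_pos: [508.8, 212.7, 103.9]
ee_rot: [-179.8, 0.1, 92.5]
force: [0.4, -0.6, 0.1]
gripper_width: 45.1
gripper_force: 0.0
t 3.05 d [ 0.6  1.4 27.9] rot [-0.2  0.1 -0. ] q6 19.0 F [ 0.4 -0.6  0.1]
```

View pics/w2.png

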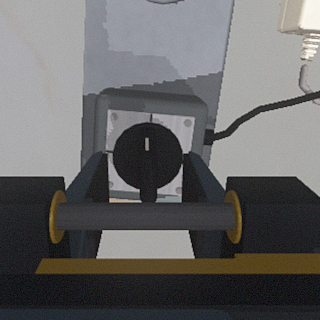

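The isolator sits between the fingers: disc centre at about (277,236) full-frame, pointer line at (277,218–230) pointing up. I'll check the centre, then descend.

```bash
python3 - <<'E'
from h import *
m=dict(np.load("w2.npz"))
for x,y,z in[(278,236,70),(277,217,94),(277.5,230,94)]: print(pix2w("wrist",x,y,z,m).round(1))
E
echo '[[[0,0.5,14],[0,0,0]],[[0,0.5,14],[0,0,0]],[[0,0,0],[0,0,0]]]' | python3 drive.py
echo '[[[0,0,0],[0,0,0]],[[0,0,0],[0,0,0]],[[0,0,0],[0,0,0]],[[0,0,0],[0,0,0]],[[0,0,0],[0,0,0]]]' | python3 drive.py 5 15
```

```text
[511.6 214.2  70. ]
[509.9 235.7  94. ]
[510.6 227.1  94. ]
time_s: 3.4
ee_pos: [510.6, 213.1, 77.9]
ee_rot: [-179.8, 0.1, 92.5]
force: [0.5, -0.4, -0.3]
gripper_width: 45.0
gripper_force: 0.0
time_s: 3.9
ee_pos: [510.3, 213.5, 79.4]
ee_rot: [-179.9, -0.0, 92.4]
force: [-5.1, 0.1, 4.1]
gripper_width: 12.1
gripper_force: 15.0
```

```bash
echo '[[[0,0.3,0],[0,0,-7]],[[0,0,0],[0,0,-7]],[[0,0,0],[0,0,-7]],[[0,0,0],[0,0,-7]],[[0,0,0],[0,0,-7]],[[0,0,0],[0,0,-7]],[[0,0,0],[0,0,-7]],[[0,0,0],[0,0,-7]]]' | python3 drive.py; echo '[[[0,0,0],[0,0,-7]],[[0,0,0],[0,0,-7]],[[0,0,0],[0,0,-7]],[[0,0,0],[0,0,-4]],[[0,0,0],[0,0,-3]],[[0,0,0],[0,0,0]]]' | python3 drive.py;python3 -c "
from h import *
s,_=tool();print(s['torque'].round(3),s['force'].round(1))"
```

```text
time_s: 4.7
ee_pos: [509.6, 213.1, 79.4]
ee_rot: [-179.8, -0.2, 148.7]
force: [-6.5, -0.1, 7.1]
gripper_width: 12.1
gripper_force: 15.0
time_s: 5.3
ee_pos: [509.5, 212.7, 79.4]
ee_rot: [-179.9, -0.2, 176.5]
force: [-6.9, -1.9, 7.1]
gripper_width: 11.9
gripper_force: 15.0
[-0.278  1.13  -0.005] [-6.9 -1.9  7.1]
```

```bash
echo '[[[0,0,0],[0,0,-2]],[[0,0,0],[0,0,-2]],[[0,0,0],[0,0,0]]]' | python3 drive.py;python3 -c "
from h import *
s,_=tool();print(s['torque'].round(3),s['force'].round(1))"
```

```text
time_s: 5.6
ee_pos: [509.5, 212.7, 79.4]
ee_rot: [-179.9, -0.3, -179.7]
force: [-6.0, -1.5, 5.8]
gripper_width: 12.2
gripper_force: 15.4
[-0.356  1.04  -0.547] [-6.  -1.5  5.8]
```

```bash
echo '[[[0,0,0],[0,0,2]],[[0,0,0],[0,0,0]],[[0,0,0],[0,0,0]],[[0,0,0],[0,0,0]]]' | python3 drive.py 40; echo '[[[0,0,-20],[0,0,0]],[[0,0,-45],[0,0,0]],[[0,0,-45],[0,0,0]],[[0,0,-45],[0,0,0]],[[0,0,-45],[0,0,0]],[[0,0,-40],[0,0,0]],[[0,0,0],[0,0,0]]]' | python3 drive.py 91
python3 - <<'E'
from h import *
go([519.3,358,310],57)
m=env.camera_model("wrist");np.savez("w3.npz",**m)
f=env.grab_frame("wrist");cv2.imwrite("pics/w3.png",f)
E
```

```text
time_s: 6.0
ee_pos: [511.9, 213.5, 79.0]
ee_rot: [180.0, 0.0, 178.5]
force: [0.2, 0.1, 0.1]
gripper_width: 39.1
gripper_force: 0.0
time_s: 6.7
ee_pos: [514.1, 214.4, 325.4]
ee_rot: [179.7, 0.7, 178.4]
force: [0.2, -0.7, 0.5]
gripper_width: 90.1
gripper_force: 0.0
t 6.7 d [ -1.1 143.6  16.2] rot [9.000e-01 1.000e-01 1.214e+02] q6 -67.0 F [ 0.2 -0.7  0.5]
```

View pics/w3.png

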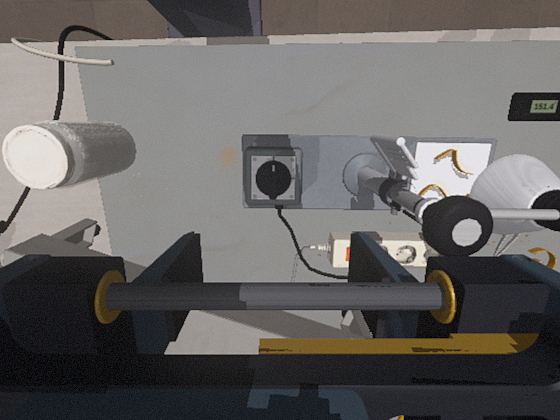

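The isolator pointer line at (274,167) is above the disc centre (273,181), i.e. towards the robot: off. The leg grip head is at about (457,223). Next I go above the grip.

```bash
python3 - <<'E'
from h import *
m=dict(np.load("w3.npz"))
for x,y,z in[(457,223,266),(469,233,278),(273,181,70),(274.5,164,94)]: print(pix2w("wrist",x,y,z,m).round(1))
E
echo '[[[0,0,0],[0,0,8.5]],[[0,0,0],[0,0,8.5]],[[0,0,0],[0,0,8.5]],[[0,0,0],[0,0,8.5]],[[0,0,0],[0,0,8.5]],[[0,0,0],[0,0,8.5]],[[0,0,0],[0,0,8.5]],[[0,0,0],[0,0,8.5]]]' | python3 drive.py
echo '[[[0,0,0],[0,0,8.5]],[[0,0,0],[0,0,8.5]],[[0,0,0],[0,0,8.5]],[[0,0,0],[0,0,8.5]],[[0,0,0],[0,0,8.5]],[[0,0,0],[0,0,8.5]],[[0,0,0],[0,0,2.4]],[[0,0,0],[0,0,0]]]' | python3 drive.py
python3 -c "
from h import *
go([519.3,358,320],57)"
```

```text
[517.1 361.9 266. ]
[521.4 364.8 278. ]
[514.4 213.   70. ]
[487.2 215.8  94. ]
time_s: 7.55
ee_pos: [511.0, 213.2, 316.8]
ee_rot: [-179.8, 0.0, 110.1]
force: [0.0, 0.5, 0.9]
gripper_width: 91.2
gripper_force: 0.0
time_s: 8.35
ee_pos: [511.1, 213.2, 317.0]
ee_rot: [-179.9, 0.2, 57.1]
force: [0.2, -0.1, -0.2]
gripper_width: 90.9
gripper_force: 0.0
t 8.35 d [126.  -71.9  -3.2] rot [-0.1  0.2  0.1] q6 54.4 F [ 0.2 -0.1 -0.2]
```

```bash
echo '[[[31.5,-18,0],[0,0,0]],[[31.5,-18,0],[0,0,0]],[[31.5,-18,0],[0,0,0]],[[31.5,-18,0],[0,0,0]],[[0,0,0],[0,0,0]],[[0,0,0],[0,0,0]]]' | python3 drive.py
python3 - <<'E'
from h import *
go([519.3,358,240],57)
m=env.camera_model("wrist");np.savez("w4.npz",**m)
f=env.grab_frame("wrist");cv2.imwrite("pics/w4.png",f)
f=env.grab_frame("side")[150:220,225:325]
cv2.imwrite("pics/s4.png",cv2.resize(f,None,fx=6,fy=6,interpolation=cv2.INTER_CUBIC))
E
```

```text
time_s: 8.95
ee_pos: [519.5, 358.5, 317.3]
ee_rot: [-180.0, 0.2, 57.2]
force: [0.5, -0.8, 0.6]
gripper_width: 90.8
gripper_force: 0.0
t 8.95 d [-0.3  0.2 77.3] rot [-0.   0.2  0.2] q6 66.4 F [ 0.5 -0.8  0.6]
```

View pics/w4.png

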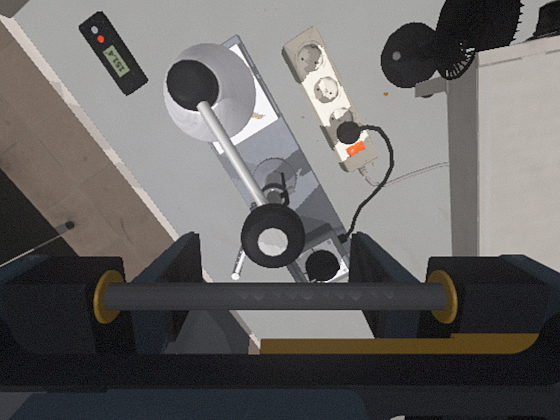

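The grip head is between the fingers, outline centre (272.5,236) and white cap (273,242). I'll check the centring against the projection.

Run:
```python
from h import *
m=dict(np.load("w4.npz"))
for x,y,z in[(272.5,236,266),(273,242,278)]: print(pix2w("wrist",x,y,z,m).round(1))
f=cv2.imread("pics/w4.png")[190:280,230:320].min(2)
print(w2pix("wrist",[519.5,358.5,278],m))
```

```text
[515.8 355.4 266. ]
[516.  354.9 278. ]
[274.26738479 235.81033252]
```

Run:
```python
from h import *
f=cv2.imread("pics/side0.png").max(2)
for y in range(168,222): print(y,*f[y,250:274])
for z in(250,254,258,278,282,165,210): print(z,w2pix("side",[518,357,z]).round(1))
```

```text
168 183 182 182 182 183 183 183 183 182 183 183 182 181 183 181 183 184 183 181 180 176 166 154 144
169 182 183 183 183 182 183 182 182 183 182 183 183 183 184 185 184 180 176 166 162 155 147 139 134
170 183 184 183 183 184 183 184 183 183 182 183 184 185 184 181 174 163 155 151 145 139 135 134 133
171 183 183 182 183 183 183 182 184 184 185 185 186 182 176 162 152 143 139 138 137 134 133 132 133
172 183 182 183 182 183 183 184 185 184 181 181 177 171 157 143 136 134 132 133 134 133 133 132 133
173 184 183 183 185 186 185 184 180 172 162 161 158 154 143 134 126 124 129 132 133 134 133 133 131
174 185 185 186 187 185 177 169 153 143 146 153 160 162 157 143 126 109 116 125 130 133 132 131 130
175 186 186 184 182 168 142 121 111 135 168 179 186 188 185 177 154 101 84 96 118 128 131 131 130
176 182 178 171 161 129 89 64 73 121 166 184 189 189 187 177 144 84 51 60 87 112 128 132 132
177 167 158 144 121 78 45 37 47 81 119 135 140 139 134 124 97 57 37 39 55 90 123 132 132
178 151 141 126 85 44 29 31 35 46 60 69 74 73 68 63 51 40 40 39 38 73 119 132 131
179 138 134 120 71 29 24 29 30 33 34 3
[... 3382 characters left out ...]
8 118 105 106 103 98 111 152 165 167 167 166 162 142 133
216 21 67 128 158 164 158 131 98 104 109 104 105 105 103 97 111 150 160 158 158 161 159 143 131
217 16 54 113 153 163 161 145 91 60 67 92 103 105 103 97 106 137 130 119 125 139 144 135 129
218 17 48 104 149 160 158 143 89 48 55 80 97 99 96 89 88 99 88 77 88 106 110 109 121
219 18 47 102 144 145 138 122 77 50 54 67 76 79 76 71 64 64 59 61 71 78 76 83 109
220 18 41 97 138 135 127 112 73 51 52 56 60 60 60 55 52 50 53 66 70 72 71 79 105
221 17 36 87 136 147 148 135 85 53 52 54 53 53 53 50 50 49 56 81 91 94 90 91 105
250 [260.7 186.7]
254 [260.7 185.3]
258 [260.7 183.9]
278 [260.5 176.9]
282 [260.5 175.5]
165 [261.4 215.2]
210 [261.  200.3]
```

```bash
echo '[[[-1,-0.5,25],[0,0,0]],[[-1,0,25],[0,0,0]],[[0,0,15],[0,0,0]],[[0,0,8],[0,0,0]],[[0,0,0],[0,0,0]],[[0,0,0],[0,0,0]],[[0,0,0],[0,0,0]]]' | python3 drive.py
echo '[[[0,0,0],[0,0,0]],[[0,0,0],[0,0,0]],[[0,0,0],[0,0,0]],[[0,0,0],[0,0,0]],[[0,0,0],[0,0,0]],[[0,0,0],[0,0,0]]]' | python3 drive.py 40 30
python3 -c "
from h import *
go([518,357,244.5],57);print(tool()[0]['torque'].round(2))"
```

```text
time_s: 9.75
ee_pos: [518.9, 357.0, 247.3]
ee_rot: [179.9, -0.1, 57.0]
force: [0.6, 0.5, 0.3]
gripper_width: 91.3
gripper_force: 0.0
time_s: 10.35
ee_pos: [516.7, 357.8, 245.8]
ee_rot: [-179.8, 0.0, 57.0]
force: [-2.2, 1.8, 0.4]
gripper_width: 47.1
gripper_force: 30.0
t 10.35 d [0.  1.5 1.3] rot [-0.2  0.   0. ] q6 66.5 F [-2.2  1.8  0.4]
[0.08 0.35 0.01]
```

```bash
echo '[[[0,0,8],[0,0,0]],[[0,0,10],[0,0,0]],[[0,0,10],[0,0,0]],[[0,0,10],[0,0,0]],[[0,0,8],[0,0,0]],[[0,0,0],[0,0,0]],[[0,0,0],[0,0,0]],[[0,0,0],[0,0,0]]]' | python3 drive.py
python3 - <<'E'
from h import *
s,_=tool();print(s["ee_pos"].round(2),s["force"].round(1),s["torque"].round(2))
f=env.grab_frame("side");cv2.imwrite("pics/s5.png",f)
g=f.max(2)
for y in range(186,222): print(y,*g[y,250:274])
E
```

```text
time_s: 11.15
ee_pos: [516.8, 357.8, 200.6]
ee_rot: [-179.8, 0.0, 57.0]
force: [-5.7, 2.2, 3.9]
gripper_width: 47.2
gripper_force: 30.0
[516.84 357.8  200.57] [-5.7  2.2  3.9] [0.32 1.06 0.02]
186 56 38 25 23 25 31 33 26 27 33 69 116 127 116 80 61 58 57 55 54 62 80 80 78
187 59 39 27 22 27 35 33 27 26 37 70 119 138 121 82 61 57 55 55 54 62 81 84 80
188 64 43 25 25 30 34 29 28 30 36 66 123 151 126 82 60 57 54 53 55 63 78 81 76
189 68 45 29 28 31 32 26 26 31 40 62 105 132 107 73 59 55 53 53 54 58 66 66 64
190 70 45 29 31 35 31 22 24 38 56 73 92 102 82 65 59 56 53 54 54 54 54 56 59
191 76 44 31 33 32 25 23 27 50 78 92 95 91 71 61 60 55 53 54 54 53 54 52 59
192 80 46 31 32 28 21 20 24 47 79 95 91 82 65 61 60 56 54 55 54 53 55 55 62
193 77 45 30 27 22 22 19 20 33 55 69 66 59 53 59 59 56 54 54 54 54 56 58 69
194 77 44 32 23 18 18 19 18 20 30 36 34 34 42 55 58 54 56 54 54 54 55 61 75
195 88 48 30 19 18 17 19 21 20 20 21 23 25 38 55 58 55 54 55 53 54 59 70 78
196 100 52 31 20 18 20 18 20 22 22 22 25 24 39 54 59 55 54 55 54 56 60 74 81
197 109 54 31 20 19 18 17 18 19 20 22 21 24 38 56 59 53 5
[... 1446 characters left out ...]
22 114 96 79 80 87 87 80 101 149 164 165 166 165 164 158 166
215 167 167 167 165 164 161 168 169 151 114 85 76 75 73 77 108 152 164 166 166 165 162 157 165
216 167 166 167 167 174 187 193 184 155 109 91 90 91 93 101 128 155 158 159 162 168 161 155 163
217 166 166 168 172 186 196 189 165 123 84 88 99 104 112 122 137 146 135 127 141 164 154 147 161
218 166 168 174 184 193 191 167 126 79 60 82 97 104 115 120 121 118 102 97 110 134 131 133 156
219 170 178 188 194 193 171 128 81 55 54 69 81 87 94 98 95 89 81 82 87 101 105 121 153
220 177 193 202 197 180 143 91 54 49 52 56 64 67 72 74 72 71 67 75 81 87 98 128 163
221 194 207 204 188 168 140 85 47 48 52 53 56 59 62 64 66 66 64 83 97 109 117 139 164
```

```bash
echo '[[[0,0,4],[0,0,0]],[[0,0,4],[0,0,0]],[[0,0,1],[0,0,0]],[[0,0,0],[0,0,0]],[[0,0,0],[0,0,0]]]' | python3 drive.py
echo '[[[0,0,1.5],[0,0,0]],[[0,0,0],[0,0,0]],[[0,0,0],[0,0,0]]]' | python3 drive.py
echo '[[[0,0,1.5],[0,0,0]],[[0,0,0],[0,0,0]],[[0,0,0],[0,0,0]]]' | python3 drive.py
```

```text
time_s: 11.7
ee_pos: [516.8, 357.8, 191.8]
ee_rot: [-179.8, 0.0, 57.0]
force: [-6.1, 2.2, 5.2]
gripper_width: 47.0
gripper_force: 30.0
time_s: 12.0
ee_pos: [516.8, 357.8, 190.5]
ee_rot: [-179.8, -0.0, 57.0]
force: [-6.0, 2.5, 5.2]
gripper_width: 46.7
gripper_force: 30.0
time_s: 12.3
ee_pos: [516.9, 357.8, 189.1]
ee_rot: [-179.8, -0.0, 57.0]
force: [-5.9, 2.5, 5.7]
gripper_width: 46.8
gripper_force: 30.0
```

```bash
for i in 1; do echo '[[[0,0,1],[0,0,0]],[[0,0,0],[0,0,0]],[[0,0,0],[0,0,0]]]' | python3 drive.py; done
echo '[[[0,0,1],[0,0,0]],[[0,0,0],[0,0,0]],[[0,0,0],[0,0,0]]]' | python3 drive.py
echo '[[[0,0,1],[0,0,0]],[[0,0,0],[0,0,0]],[[0,0,0],[0,0,0]]]' | python3 drive.py
```

```text
time_s: 12.6
ee_pos: [516.9, 357.8, 188.2]
ee_rot: [-179.8, -0.0, 57.0]
force: [-6.7, 1.4, 5.2]
gripper_width: 46.8
gripper_force: 30.0
time_s: 12.9
ee_pos: [516.8, 357.8, 187.2]
ee_rot: [-179.8, -0.0, 57.0]
force: [-5.8, 1.6, 4.5]
gripper_width: 47.1
gripper_force: 30.0
time_s: 13.2
ee_pos: [516.9, 357.8, 186.3]
ee_rot: [-179.8, -0.0, 57.0]
force: [-5.8, 2.0, 6.5]
gripper_width: 47.0
gripper_force: 30.0
```

```bash
echo '[[[0,0,0.8],[0,0,0]],[[0,0,0],[0,0,0]],[[0,0,0],[0,0,0]]]' | python3 drive.py
echo '[[[0,0,0.8],[0,0,0]],[[0,0,0],[0,0,0]],[[0,0,0],[0,0,0]]]' | python3 drive.py
echo '[[[0,0,0.8],[0,0,0]],[[0,0,0],[0,0,0]],[[0,0,0],[0,0,0]]]' | python3 drive.py
```

```text
time_s: 13.5
ee_pos: [516.8, 357.8, 185.5]
ee_rot: [-179.8, -0.0, 57.0]
force: [-6.2, 1.9, 6.2]
gripper_width: 46.8
gripper_force: 30.0
time_s: 13.8
ee_pos: [516.9, 357.8, 184.9]
ee_rot: [-179.8, -0.0, 57.0]
force: [-6.6, 1.3, 7.0]
gripper_width: 46.7
gripper_force: 30.0
time_s: 14.1
ee_pos: [516.9, 357.8, 184.9]
ee_rot: [-179.8, -0.1, 57.0]
force: [-6.8, 1.4, 10.2]
gripper_width: 46.7
gripper_force: 30.0
```

```bash
echo '[[[0,0,-4],[0,0,0]],[[0,0,-4.5],[0,0,0]],[[0,0,0],[0,0,0]],[[0,0,0],[0,0,0]],[[0,0,0],[0,0,0]]]' | python3 drive.py
python3 - <<'E'
from h import *
s,_=tool();print(s["ee_pos"].round(2),s["force"].round(1))
f=env.grab_frame("side");cv2.imwrite("pics/s6.png",f)
g=f.max(2)
for y in range(209,226): print(y,*g[y,252:272])
A=np.array([518,357.5]);c=env.camera_model("side")["T"][:2,3]-A;c/=np.linalg.norm(c)
for L in(-3,0,3,5,7.6,50,52.8): print("ring",L,w2pix("side",[*(A+9*c),165+L]).round(1))
print("collar near/far",w2pix("side",[*(A+17.5*c),165]).round(1),w2pix("side",[*(A-17.5*c),165]).round(1))
cv2.imwrite("pics/s6c.png",cv2.resize(f[180:240,225:305],None,fx=8,fy=8,interpolation=cv2.INTER_CUBIC))
E
```

```text
time_s: 14.6
ee_pos: [516.9, 357.8, 192.4]
ee_rot: [-179.8, -0.0, 57.0]
force: [-6.4, 2.7, 6.7]
gripper_width: 46.8
gripper_force: 30.0
[516.85 357.78 192.38] [-6.4  2.7  6.7]
209 167 167 166 166 165 154 113 57 27 21 20 34 53 60 57 54 54 62 84 95
210 169 167 166 166 164 156 122 82 60 51 47 44 56 60 58 62 77 95 126 135
211 168 167 167 165 162 150 130 113 103 94 88 79 71 64 66 87 123 141 155 158
212 168 167 166 162 150 124 120 116 111 106 111 113 101 87 94 114 149 161 164 164
213 167 167 164 156 122 96 110 110 102 101 109 124 122 113 119 138 159 164 166 163
214 167 166 162 144 100 94 110 105 98 94 101 120 123 125 140 156 164 165 166 163
215 166 165 157 124 83 95 106 101 92 89 97 109 110 118 150 163 165 166 166 163
216 166 165 155 117 85 101 115 109 90 84 93 98 94 109 148 158 157 161 167 162
217 166 164 155 130 119 131 153 137 92 73 79 80 75 97 136 133 126 142 164 154
218 165 163 162 162 168 170 166 133 87 69 69 68 70 92 111 102 95 109 134 131
219 165 167 174 186 192 181 146 102 70 66 68 70 75 85 86 81 81 86 99 103
220 165 173 187 195 189 165 113 71 57 57 63 66 70 72 70 67 75 81 86 97
221 174 185 196 190 165 126 79 56 52 54 58 60 63 67 66 64 82 98 108 118
222 191 197 192 171 126 81 56 52 51 55 57 58 62 67 66 65 89 106 119 129
223 205 198 180 147 91 55 51 51 53 54 57 59 64 66 65 65 91 106 118 132
224 205 188 168 143 85 48 49 51 52 53 56 59 63 67 65 64 89 104 117 132
225 193 175 167 150 90 49 50 52 53 53 56 60 65 67 66 62 79 98 112 126
ring -3 [261.4 217.7]
ring 0 [261.3 216.7]
ring 3 [261.3 215.7]
ring 5 [261.3 215.1]
ring 7.6 [261.3 214.2]
ring 50 [261. 200.]
ring 52.8 [260.9 199. ]
collar near/far [261.4 218. ] [261.2 212.6]
```

View pics/s6c.png

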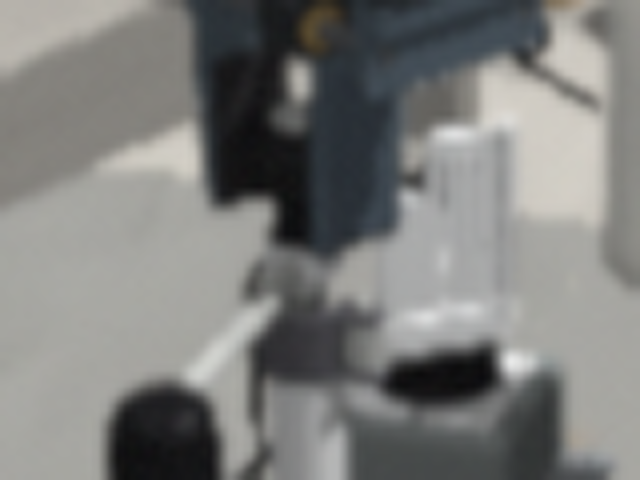

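The ring mark is at row about 217.4 and the collar's near edge at about 219, which fits the mark being level. The bottom stop (TCP z 185.0) gives level at TCP z 193.0. I'll trim the height and begin the sweep.

```bash
echo '[[[0,0,-0.6],[0,0,0]],[[0,0,0],[0,0,-6]],[[0,0,0],[0,0,-6]],[[0,0,0],[0,0,-6]],[[0,0,0],[0,0,-6]],[[0,0,0],[0,0,-6]],[[0,0,0],[0,0,0]]]' | python3 drive.py
python3 -c "
from h import *
s,_=tool();print(s['ee_pos'].round(2),s['torque'].round(3))"
echo '[[[0,0,0],[0,0,-6]],[[0,0,0],[0,0,-6]],[[0,0,0],[0,0,-6]],[[0,0,0],[0,0,-6]],[[0,0,0],[0,0,0]]]' | python3 drive.py
python3 -c "
from h import *
s,_=tool();print(s['ee_pos'].round(2),s['torque'].round(3))"
```

```text
time_s: 15.35
ee_pos: [516.5, 357.9, 192.8]
ee_rot: [-179.8, -0.1, 87.1]
force: [-6.4, 1.9, 5.1]
gripper_width: 46.7
gripper_force: 30.0
[516.54 357.92 192.77] [ 0.39   1.277 -0.167]
time_s: 15.85
ee_pos: [513.8, 361.9, 192.8]
ee_rot: [-179.7, -0.7, 111.0]
force: [-11.9, 12.6, 7.0]
gripper_width: 48.4
gripper_force: 31.4
[513.79 361.91 192.83] [ 1.994  2.687 -0.695]
```

```bash
cat > ring.py <<'E'
from h import *
s,_=tool();print(s["ee_pos"].round(2),s["ee_rot"].round(1),s["force"].round(1),s["torque"].round(3))
f=env.grab_frame("side");cv2.imwrite(f"pics/s{s['time_s']:.2f}.png",f)
g=f.max(2)
for y in range(211,223): print(y,*g[y,254:270])
E
echo '[[[0,0,0],[0,0,0]],[[0,0,0],[0,0,0]],[[0,0,0],[0,0,0]]]' | python3 drive.py 40 50;python3 ring.py
```

```text
time_s: 16.15
ee_pos: [513.9, 361.9, 192.9]
ee_rot: [-179.7, -0.7, 110.9]
force: [-11.8, 11.4, 6.2]
gripper_width: 47.8
gripper_force: 51.2
[513.95 361.93 192.87] [-179.7   -0.7  110.9] [-11.8  11.4   6.2] [ 1.852  2.893 -0.865]
211 149 160 161 154 143 121 104 97 101 104 105 110 110 122 153 159
212 162 161 148 126 126 121 112 108 118 127 126 123 117 122 153 162
213 165 155 122 100 122 128 125 119 116 128 129 124 121 129 154 164
214 162 144 102 107 146 166 169 152 121 121 124 126 138 149 161 163
215 157 124 94 132 174 189 185 159 120 110 109 119 149 161 165 163
216 154 122 118 163 189 190 168 133 105 99 95 109 149 159 158 160
217 158 143 159 186 191 171 132 95 84 80 74 94 136 135 128 142
218 171 180 189 192 176 138 98 76 70 67 65 86 110 103 97 110
219 192 203 201 184 147 98 73 70 70 69 71 79 85 81 82 87
220 205 207 193 164 112 69 58 61 63 66 68 72 69 66 74 79
221 202 195 167 124 77 55 51 55 57 61 64 66 66 63 81 95
222 192 170 126 80 56 52 53 53 55 59 63 66 65 64 89 105
```

```bash
echo '[[[-1.5,0,0],[0,0,-4]],[[-1.5,0,0],[0,0,-4]],[[0,0,0],[0,0,0]],[[0,0,0],[0,0,0]]]' | python3 drive.py
python3 -c "
from h import *
s,_=tool();print(s['ee_pos'].round(2),s['torque'].round(3))"
```

```text
time_s: 16.6
ee_pos: [511.5, 364.1, 193.0]
ee_rot: [-179.8, -1.4, 118.8]
force: [-19.7, 25.6, 7.0]
gripper_width: 48.2
gripper_force: 53.6
[511.5  364.14 193.04] [ 3.872  4.505 -1.069]
```

Run:
```python
from h import *
s=env.grab_frame("side");t=env.grab_frame("top");w=env.grab_frame("wrist")
R=lambda f,x0,y0,x1,y1,W,H:cv2.resize(f[y0:y1,x0:x1],(W,H),interpolation=cv2.INTER_CUBIC)
a=np.hstack([R(s,220,165,320,240,400,300),R(t,190,180,290,255,400,300)])
b=np.hstack([R(w,150,120,390,300,400,300),R(w,100,0,500,300,400,300)])
cv2.imwrite("pics/m.png",np.vstack([a,b]))
A=np.array([518,357.5]);yw=np.radians(-3.8)
rot=lambda a,r:np.array([np.cos(a+yw),np.sin(a+yw)])*r
pv=A+rot(np.pi,22)
for L in(10,30,45,55,62,70):
    p=pv+rot(np.radians(210+L),52)
    q=w2pix("side",[*p,223]);u=w2pix("top",[*p,223]);v=w2pix("wrist",[*p,223])
    print(L,p.round(0),"side",((q-[220,165])*4).round(),"top",((u-[190,180])*4+[400,0]).round(),"wrist",v.round(),((v-[150,120])*[400/240,300/180]+[0,300]).round())
```

```text
10 [454. 328.] side [266. 117.] top [682. 200.] wrist [145. 285.] [ -9. 576.]
30 [467. 316.] side [252. 108.] top [704. 176.] wrist [158. 314.] [ 14. 624.]
45 [479. 310.] side [237. 103.] top [714. 154.] wrist [174. 332.] [ 41. 654.]
55 [488. 308.] side [226. 101.] top [718. 138.] wrist [187. 342.] [ 62. 670.]
62 [494. 307.] side [217. 100.] top [718. 127.] wrist [197. 348.] [ 79. 679.]
70 [502. 307.] side [207.  99.] top [718. 114.] wrist [209. 353.] [ 99. 688.]
```

View pics/m.png

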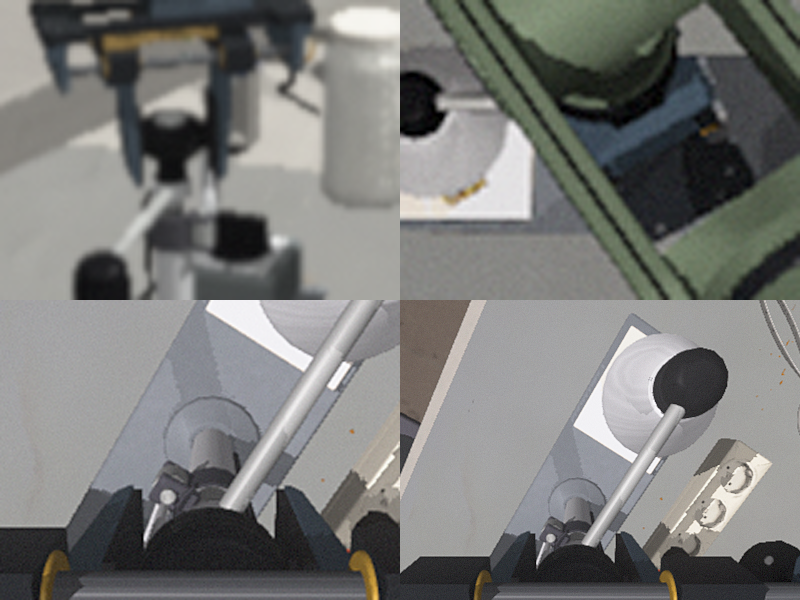

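The lever paddle now shows as a thin white strip at side-crop (200–218,165–210) behind the finger, so the lever is well advanced. The hand has been pushed back along tool x. I'll measure the strip numerically.

Run:
```python
from h import *
f=env.grab_frame("side");cv2.imwrite("pics/s_a.png",f)
g=f.max(2)
for y in range(196,222): print(y,*g[y,258:284])
A=np.array([518,357.5]);yw=np.radians(-3.8)
rot=lambda a,r:np.array([np.cos(a+yw),np.sin(a+yw)])*r
pv=A+rot(np.pi,22)
for L in(40,50,60,65,70):
    print(L,[w2pix("side",[*(pv+rot(np.radians(210+L),r)),z]).round(1) for r,z in((56,170),(56,200),(22,190),(4,190))])
```

```text
196 35 54 66 77 85 78 65 48 28 23 21 22 29 24 23 26 42 58 71 88 96 100 102 108 127 136
197 26 30 34 39 41 38 33 27 23 18 15 17 16 20 22 27 42 58 70 92 109 111 107 109 127 136
198 21 23 22 24 24 22 22 19 19 18 20 19 19 20 22 29 44 58 72 104 139 141 126 116 128 135
199 20 21 22 25 23 22 19 21 19 20 23 19 19 18 21 27 41 58 75 116 152 159 149 129 129 137
200 19 23 21 21 21 20 23 20 22 23 23 19 18 17 21 26 40 60 77 109 133 140 142 128 133 153
201 20 19 19 20 20 20 21 18 21 24 25 28 38 37 28 25 39 58 67 79 88 94 104 112 147 179
202 21 18 19 20 19 17 20 19 24 27 35 58 77 69 40 27 41 62 63 54 52 69 97 127 174 197
203 28 20 20 18 19 20 19 23 25 39 72 100 114 89 47 28 41 64 75 79 91 115 156 176 196 204
204 68 39 24 18 18 19 19 24 44 81 122 139 132 97 51 28 44 68 91 129 154 170 192 201 205 205
205 121 69 26 19 17 16 16 28 75 126 153 156 138 99 53 30 48 71 99 143 167 180 196 200 200 199
206 142 84 29 18 18 17 19 33 87 145 164 160 137 103 62 36 46 72 100 146 164 171 180 182 182 181
207 142 82 28 15 17 19 16 28 84 148 165 160 138 109 91 56 50 73 104 151 165 167 168 169 170 169
208 123 66 24 18 18 
[... 1156 characters left out ...]
 82 87 100 105 101 82 46 27 26 31 34 47 50 53 53 62
220 111 71 59 60 63 66 69 67 64 65 74 80 87 95 107 79 38 21 19 18 19 22 24 22 23 27
221 78 55 53 54 57 62 64 66 65 64 82 95 107 118 123 90 44 20 17 17 18 18 18 17 19 20
40 [array([281.6, 208.1]), array([281.6, 198.4]), array([273.8, 205.5]), array([269.6, 207.6])]
50 [array([278.8, 207.3]), array([278.7, 197.6]), array([272.7, 205.2]), array([269.4, 207.6])]
60 [array([275.6, 206.7]), array([275.5, 197. ]), array([271.4, 205. ]), array([269.2, 207.5])]
65 [array([274. , 206.6]), array([273.9, 196.9]), array([270.8, 204.9]), array([269. , 207.5])]
70 [array([272.3, 206.4]), array([272.2, 196.7]), array([270.1, 204.8]), array([268.9, 207.5])]
```

Run:
```python
from h import *
f=env.grab_frame("wrist");cv2.imwrite("pics/w5.png",f)
A=np.array([518,357.5]);yw=np.radians(-3.8)
rot=lambda a,r:np.array([np.cos(a+yw),np.sin(a+yw)])*r
pv=A+rot(np.pi,22)
print("pivot",[w2pix("wrist",[*pv,z]).round(1) for z in(165,180,203)],"leg165",w2pix("wrist",[*A,165]).round(1),"head",w2pix("wrist",[*A,231]).round(1))
for L in(40,50,60,65,70):
    print(L,[w2pix("wrist",[*(pv+rot(np.radians(210+L),r)),z]).round(1) for r,z in((4,203),(22,203),(22,223),(30,223))])
g=f.max(2)
for y in range(226,272,2): print(y,*g[y,226:272:2])
```

```text
pivot [array([251.4, 237.3]), array([249.6, 244.8]), array([246.2, 258.6])] leg165 [277.6 253. ] head [278.2 302.5]
40 [array([240.9, 262.4]), array([217.4, 279.5]), array([210.2, 296.9]), array([198.9, 305.1])]
50 [array([241.7, 263.3]), array([221.9, 283.8]), array([215.4, 301.7]), array([205.9, 311.5])]
60 [array([242.6, 263.9]), array([227.2, 287.4]), array([221.3, 305.6]), array([213.9, 316.7])]
65 [array([243.2, 264.2]), array([230. , 288.8]), array([224.4, 307.2]), array([218.2, 318.9])]
70 [array([243.7, 264.4]), array([233., 290.]), array([227.7, 308.6]), array([222.6, 320.7])]
226 154 157 157 161 157 150 154 154 154 128 87 98 76 72 98 124 81 77 67 46 59 62 64
228 155 155 156 157 152 152 153 156 134 148 98 99 92 92 74 67 110 91 67 48 68 69 58
230 160 139 145 153 159 150 155 153 174 87 90 98 93 95 95 85 76 63 58 55 64 48 76
232 71 66 137 164 158 155 152 160 115 97 96 95 87 91 95 97 92 90 72 61 66 60 102
234 68 63 39 35 27 158 154 137 97 91 89 163 179 158 65 96 99 98 70 76 52 113 99
236 70 52 46 44 25 156 158 93 98 93 141 198 199 187 148 49 95 82 82 60 60 62 67
238 69 47 43 39
[... 585 characters left out ...]
41 38 40 38 40 44 43 30 34 34
254 36 33 44 35 33 65 105 230 92 88 100 63 29 37 38 35 36 35 28 35 44 38 38
256 39 39 38 43 33 60 183 204 79 100 63 30 30 45 38 43 36 26 34 42 34 31 39
258 41 38 32 31 34 60 226 122 94 62 33 40 34 37 36 45 29 38 34 33 33 39 32
260 37 34 31 37 34 130 227 93 64 29 35 40 35 31 32 36 32 41 34 29 32 33 32
262 33 43 40 35 34 194 174 68 37 32 31 31 30 28 32 33 27 33 35 35 35 30 33
264 33 24 36 33 43 189 127 34 30 35 31 30 34 36 32 23 33 36 30 34 38 39 36
266 36 26 36 28 30 96 56 34 35 35 31 25 35 32 36 33 31 35 36 36 34 38 35
268 36 41 34 37 29 83 30 30 32 31 29 32 35 35 28 23 36 30 41 37 28 42 36
270 33 36 33 32 33 38 31 38 33 29 35 31 31 29 32 38 31 32 35 35 38 41 34
```

```bash
echo '[[[1.5,0,0],[0,0,5]],[[1.5,0,0],[0,0,5]],[[0,0,0],[0,0,5]],[[0,0,0],[0,0,0]],[[0,0,0],[0,0,0]]]' | python3 drive.py; python3 ring.py; echo '[[[0,0,0],[0,0,7]],[[0,0,0],[0,0,7]],[[0,0,0],[0,0,7]],[[0,0,0],[0,0,0]],[[0,0,0],[0,0,0]]]' | python3 drive.py
python3 - <<'E'
from h import *
s,_=tool();print(s["ee_pos"].round(2),s["force"].round(1),s["torque"].round(3))
f=env.grab_frame("side");cv2.imwrite("pics/s_b.png",f);g=f.max(2)
for y in range(190,220): print(y,*g[y,260:290])
w=env.grab_frame("wrist");cv2.imwrite("pics/w_b.png",w);np.savez("w_b.npz",**env.camera_model("wrist"))
E
```

```text
time_s: 17.35
ee_pos: [515.4, 360.1, 192.9]
ee_rot: [-179.8, -0.4, 104.0]
force: [-7.0, 8.9, 6.1]
gripper_width: 46.7
gripper_force: 49.5
[515.4  360.09 192.9 ] [-179.8   -0.4  104. ] [-7.   8.9  6.1] [ 0.951  1.992 -0.267]
211 165 165 162 153 136 118 104 96 99 105 108 110 109 122 153 159
212 166 162 149 125 121 118 110 107 115 126 129 124 115 122 153 161
213 165 154 121 96 111 111 103 100 109 127 130 125 122 128 155 162
214 162 144 101 99 126 124 107 95 100 121 125 126 142 149 161 163
215 157 125 91 125 162 163 130 97 97 109 110 118 150 163 164 165
216 155 123 118 161 187 183 145 104 94 97 93 105 149 159 158 161
217 157 144 159 186 191 170 126 88 76 78 74 96 135 135 127 141
218 170 180 190 192 176 136 96 74 64 66 71 91 111 103 96 110
219 184 200 200 180 143 97 71 65 64 66 69 83 87 83 81 86
220 192 200 188 150 103 67 58 57 59 64 65 71 71 66 74 80
221 196 190 161 113 70 55 52 54 57 61 62 65 66 63 82 96
222 192 173 125 75 52 50 53 52 56 58 63 67 65 65 89 105
time_s: 17.9
ee_pos: [517.0, 360.5, 193.0]
ee_rot: [-179.9, -0.4, 83.0]
force: [-4.8, 8.2, 3.8]
gripper_width: 46.6
gripper_force
[... 2734 characters left out ...]
166 165
214 98 93 101 121 125 127 141 150 161 164 165 177 186 190 152 156 165 166 166 166 167 166 167 165 165 166 169 165 165 165
215 92 89 97 109 110 118 150 163 166 165 164 176 188 196 158 158 165 167 166 166 166 165 165 165 166 165 167 166 165 164
216 85 86 93 97 92 104 148 160 158 160 166 177 185 182 147 148 155 156 158 163 164 164 164 165 165 164 165 165 164 165
217 76 73 75 75 76 96 136 135 129 143 166 168 168 161 119 107 113 117 125 146 153 154 153 154 158 159 162 165 165 166
218 77 71 65 67 79 95 111 105 96 111 137 138 133 131 87 56 61 64 74 99 107 108 107 114 129 134 149 162 165 166
219 68 68 69 73 81 86 88 82 81 88 101 105 109 103 63 33 28 28 34 47 52 51 53 62 81 87 117 153 164 166
```

Run:
```python
from h import *
A=[cv2.imread(f"pics/{n}.png").max(2) for n in("side0","s6","s16.15","s_a","s_b")]
for y in (200,203,206,208,210,212,214,216,218,220): 
    for n,a in zip("0 6 1 a b".split(),A): print(y,n,*a[y,264:292])
w=cv2.imread("pics/w_b.png").max(2);m=dict(np.load("w_b.npz"))
A=np.array([518,357.5]);yw=np.radians(-3.8)
rot=lambda a,r:np.array([np.cos(a+yw),np.sin(a+yw)])*r
pv=A+rot(np.pi,22)
print("pivot",w2pix("wrist",[*pv,165],m),w2pix("wrist",[*A,231],m))
for L in(50,60,70):
    print(L,[w2pix("wrist",[*(pv+rot(np.radians(210+L),r)),z],m).round(0) for r,z in((4,203),(22,203),(22,223),(56,223),(56,165))])
```

```text
200 0 72 115 185 206 208 208 208 207 204 200 184 172 164 137 128 126 119 118 126 126 127 126 126 131 133 150 191 205
200 6 55 59 56 53 55 54 55 59 76 81 90 125 152 138 142 156 156 165 164 170 162 165 162 151 164 187 201 206
200 1 20 21 18 18 16 17 17 21 31 47 60 87 127 129 134 140 141 128 133 153 180 200 203 206 204 205 205 205
200 a 23 20 22 23 23 19 18 17 21 26 40 60 77 109 133 140 142 128 133 153 181 200 204 204 206 206 206 206
200 b 21 18 18 27 46 60 63 54 49 49 52 91 143 137 135 141 142 128 134 153 182 200 206 205 206 206 206 206
203 0 96 122 182 200 201 200 202 202 204 203 192 150 101 89 119 124 114 116 124 122 125 125 127 130 134 151 192 205
203 6 56 61 56 53 55 53 54 61 75 80 95 120 114 107 138 154 147 161 165 168 165 168 162 147 162 187 202 206
203 1 19 18 17 37 64 89 109 84 49 48 62 76 92 97 94 114 156 177 196 205 204 206 205 206 205 205 205 205
203 a 19 23 25 39 72 100 114 89 47 28 41 64 75 79 91 115 156 176 196 204 206 205 206 206 205 206 205 205
203 b 19 19 24 33 47 59 62 55 58 71 84 100 102 98 95 115 157 178 196 205 206 206 207 207 207 207 206 207
206 0 97 111 153 166 1
[... 4173 characters left out ...]
173 170 173 173 169 167
220 1 68 72 69 66 74 79 87 97 107 80 38 22 20 20 18 22 22 24 23 29 38 43 88 148 164 165 166 167
220 a 69 67 64 65 74 80 87 95 107 79 38 21 19 18 19 22 24 22 23 27 37 43 88 148 164 166 165 167
220 b 72 72 70 67 75 79 86 98 110 90 49 24 19 18 22 22 23 24 24 30 38 43 90 149 165 166 166 167
pivot [245.07636758 246.62519425] [275.94224757 293.67364893]
50 [array([238., 277.]), array([236., 303.]), array([231., 324.]), array([226., 375.]), array([238., 315.])]
60 [array([239., 277.]), array([242., 304.]), array([238., 324.]), array([243., 375.]), array([251., 315.])]
70 [array([240., 277.]), array([248., 303.]), array([245., 323.]), array([260., 373.]), array([264., 314.])]
```

Run:
```python
from h import *
A=np.array([518,357.5]);yw=np.radians(-3.8)
rot=lambda a,r:np.array([np.cos(a+yw),np.sin(a+yw)])*r
pv=A+rot(np.pi,22)
def ext(L,z):
    a=np.radians(210+L);u=[w2pix("side",[*(pv+rot(a,r)+rot(a+np.pi/2,t)),z])[0] for r in(4,56) for t in(-2.25,2.25)]
    return min(u),max(u)
print("leg edges",[w2pix("side",[518+e*.95,357.5+e*.31,200])[0].round(2) for e in(-9,9)])
for L in(0,5,8,10,12,45,50,55,60,65,70): print(L,np.round(ext(L,180),2))
a=cv2.imread("pics/side0.png").max(2);print(a[210,254:268])
```

```text
leg edges [np.float64(264.35), np.float64(257.76)]
0 [270.01 288.94]
5 [269.91 288.57]
8 [269.85 288.28]
10 [269.81 288.05]
12 [269.76 287.81]
45 [268.88 280.87]
50 [268.74 279.43]
55 [268.59 277.92]
60 [268.45 276.34]
65 [268.3  274.71]
70 [268.16 273.04]
[158 120 100 147 166 158 123 108 107 102  98 111 152 167]
```

Run:
```python
from h import *
L=lambda n:cv2.cvtColor(cv2.imread(f"pics/{n}.png"),cv2.COLOR_BGR2GRAY).astype(np.float32)
r=L("s6");x0,x1,y0,y1=226,254,226,262
from scipy.ndimage import shift
from scipy.optimize import minimize_scalar
for n in("s5","s6","s16.15","s17.35","s_a","s_b"):
    a=L(n)
    c=[(np.abs(shift(a,(d,0),order=3)[y0:y1,x0:x1]-r[y0:y1,x0:x1]).mean(),d) for d in np.arange(-2,5,.05)]
    print(n,min(c))
```

```text
s5 (np.float32(5.115127), np.float64(2.900000000000004))
s6 (np.float32(0.0), np.float64(1.7763568394002505e-15))
s16.15 (np.float32(2.8676693), np.float64(0.0500000000000016))
s17.35 (np.float32(2.963916), np.float64(0.10000000000000187))
s_a (np.float32(2.9095206), np.float64(0.0500000000000016))
s_b (np.float32(3.2269466), np.float64(0.10000000000000187))
```

```bash
echo '[[[0,0,0],[0,0,-7]],[[0,0,0],[0,0,-7]],[[0,0,0],[0,0,-7]],[[0,0,0],[0,0,-3]],[[0,0,0],[0,0,0]],[[0,0,0],[0,0,0]],[[0,0,0],[0,0,0]]]' | python3 drive.py
python3 - <<'E'
from h import *
from scipy.ndimage import shift
s,_=tool();print(s["ee_pos"].round(2),s["force"].round(1),s["torque"].round(3))
f=env.grab_frame("side");cv2.imwrite("pics/s_c.png",f)
G=lambda f:cv2.cvtColor(f,cv2.COLOR_BGR2GRAY).astype(np.float32)
a,r=G(f),G(cv2.imread("pics/s6.png"))
print(min((np.abs(shift(a,(d,0),order=3)-r)[226:262,226:254].mean(),d) for d in np.arange(-2,5,.05)))
g=f.max(2)
for y in(214,216,218,220): print(g[y,268:280])
E
```

```text
time_s: 18.7
ee_pos: [514.7, 361.5, 193.0]
ee_rot: [-179.8, -0.7, 106.8]
force: [-8.8, 10.6, 5.9]
gripper_width: 46.9
gripper_force: 52.0
[514.75 361.52 192.97] [-8.8 10.6  5.9] [ 1.953  2.571 -1.086]
(np.float32(2.9617813), np.float64(0.0500000000000016))
[161 163 163 176 180 176 145 155 165 166 165 166]
[158 160 166 176 182 178 150 149 155 155 157 163]
[ 95 109 136 137 130 121  81  57  60  63  74  99]
[ 76  80  87  96 110  88  47  22  17  18  20  23]
```

```bash
echo '[[[0,0,0],[0,0,2]],[[0,0,0],[0,0,2]],[[0,0,0],[0,0,0]],[[0,0,0],[0,0,0]]]' | python3 drive.py; python3 -c "
from h import *
s,_=tool();print(s['ee_pos'].round(2),s['torque'].round(3));print(env.job_done())"
```

```text
time_s: 19.15
ee_pos: [515.3, 361.1, 193.0]
ee_rot: [-179.8, -0.5, 103.0]
force: [-7.6, 11.2, 5.9]
gripper_width: 46.8
gripper_force: 49.8
[515.28 361.14 193.05] [ 1.42   2.14  -0.241]
the job is handed in; nothing more can be done
None
```

I handed the job in at 19.15 s: isolator off before the leg was touched, leg still gripped with the mark level to about 0.5 mm, and lever closed at its stop to about 2°, both measured from the side camera and the leg's bottom stop.

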